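Take the red-gripped rinse basket off its hook

TASK

Two rinse baskets hang on the drip stand of this goldsmith's bench. Lift the one with the red grip up and off its hook and set it down gently, standing upright in the blue tray. Leave the basket with the black grip hanging where it is.

Things in the scene. Friction and masses are not known exactly. Their poses are not given: they have to be found in the camera images.
- red_basket: Basket to move, 100 to 190 g. Steel cup, 60 mm across, 32 high; a stirrup of 6 mm rod rises from it (legs at its own y = +-28 mm) to a crossbar along y, 105 mm up. On that an upright round red grip, 18 mm across, from 113 to 160 mm up. Origin: centre of the cup's underside; z up. It hangs by the crossbar on a hook, 60 mm from the stand's post, origin 67 mm above the bench; swings and slides a few mm.
- black_basket: Basket to leave hanging. Steel cup, 60 mm across, 32 high; a stirrup of 6 mm rod rises from it (legs at its own y = +-28 mm) to a crossbar along y, 105 mm up. On that an upright round black grip, 18 mm across, from 113 to 160 mm up. Origin: centre of the cup's underside; z up. It hangs by the crossbar on a hook, 60 mm from the stand's post, origin 67 mm above the bench; swings and slides a few mm.
- stand: Fixed. Foot 160 x 90 mm; post; level 8 mm bar along its own x, both ways, centre 165 mm up, a basket on each side. Ends turn up: tips 85 mm out, highest point 179 mm up. Origin: foot's underside, below the post. The bar runs through the stirrup: raise a basket 20 to 50 mm (at 60 the cup meets the bar), carry it level outward 45 mm or more, past the tip, then sideways clear of it.
- tray: Square blue tray, fixed, 150 x 150 mm outside, rim 14 mm high, walls 4 mm, floor 4 mm above the bench. Origin: centre of its underside; x, y along its sides. Stand and tray lie left and right of the robot's forward line, either way round. A low box lies nearer the robot, a jar and a bangle beyond; all are under 60 mm high and out of the way.
There are look-alikes about, which are no part of the job. Leave any orange look-alike of the black_basket alone. Of the things that look like the tray, the larger one is meant.

How it is judged:
By the outcome, as a careful person would: the job done as asked, in the order asked, and still so for the second after the job is handed in, with the robot touching nothing.
It also fails if it takes over 38 s, if anything falls off the work surface, if the arm or the gripper's body presses on something with over 40 N, if the wrist force passes 120 N, or if a joint passes its speed limit or range.

ROBOT

A 7-joint arm with a two-finger parallel gripper is mounted at the origin on the work surface. World frame = base frame: x ahead of the robot, y to its left, z up, the work surface at z = 0. Lengths are in mm, angles in rad, forces in N, time in s.
With the tool pointing down it reaches from about 350 to 900 mm from the base axis. Payload 19.9 kg.
Tool frame: the origin (TCP) lies on the centre line of the jaws, within the pads' length; the fingertips stand 22 mm ahead of it and the grasp point (between the pads) lies 3 mm ahead of it; z points along the fingers, y is the line along which they close (so a half turn about z gives the same grasp; the last joint's range is limited). The gripper opens to 85 mm and grips with 20 to 120 N. Pads are 22 mm wide; open, the fingers measure 114 mm over their backs; the gripper's body (76 mm by 85 mm) begins 54 mm behind the grasp point. The pads swing forward as they close: fully open they stand 13 mm farther back than shut.
Start: joints at [1.077, 0.417, -0.01, 1.614, 0.005, 1.111, -0.053], TCP at [273.422, -562, 253.26] pointing down, gripper open.
Joint ranges: [-2.81, 2.81], [-0.39, 2.02], [-1.27, 1.25], [0.06, 2.57], [-1.19, 4.33], [0.19, 2], [-2.82, 2.82]. Speed limits (rad/s): [1.89, 1.89, 2.39, 2.39, 3.01, 3.01, 3.01].

INTERFACE

Orientations are given as a unit quaternion [w, x, y, z].
In Python, from plant import r gives the robot as it stands. The module is installed in compiled form; this text tells all that it offers.
- The arm moves only by the shell command python3 -m jog 'ROWS' [FORCE]. ROWS is a JSON object of lists of equal length, an entry for each row: "gripper": the finger opening in m, from 0 to 0.0854; "travel": the shift along the tool's x, y, z in m, a list of three; "twist": the turn about the tool's z in degrees. In form: {"gripper": [gripper, ...], "travel": [[dx, dy, dz], ...], "twist": [twist, ...]}. A call has 1 to 10 rows; each row shifts and turns the commanded pose from where the row before left it, along the tool's axes as they then stand; what a row does not reach is not made up. A row lasts 1/12 s, in which the tool goes at most 41.7 mm and 7.16 degrees, less where a joint would pass 70% of its speed; a pose out of reach is approached as far as the arm can. A call is refused whole if a number of a shift passes 0.0417 or a number of a turn 7.16, either way. A call with a gripper value outside its range is refused whole. The fingers move at their own pace and stop on an object; FORCE is the grip in N (left out, the last holds). Time passes only in rows, so rows that do not move let the fingers close. It gives the time, the measured TCP pose, the force, the opening and the grip force at its end, in the units of the state.
- r.get_obs(): the state, without advancing time (a new reading comes with each control period).
- r.snapshot(name): name is "side" or "top"; returns the picture (480x640x3 uint8, red, green, blue); there is no depth.
- r.calibration(name): a dict with "camera_matrix" (3x3 intrinsics, pixels), "camera_from_world" (4x4, takes a point from world to camera coordinates). Camera axes: x right, y up, looking along -z (the intrinsics and any distortion apply to the point x, -y, -z); pixel columns grow to the right and rows downward; lengths in mm; the calibration is good to about 2 mm. A picture is of the moment at which its call begins. calibration takes no time and is no camera call.
- r.job_done(): hands the job in; it is judged then, once.
Trained networks look in the newest picture that a camera, given by its name, has taken for a name from the list of things; names that differ only in an ending like _2 or _b are one class to them, and where a whole thing is asked for, a point or a joint stands for the part that bears it (a point fixed in the world has none). Each returns a list of dicts, best first, with "p" (0 to 1); they miss things now and then, are a little off and sometimes report something else, mostly with a low value. They report only what shows in the picture. A call takes as long as a camera call. They do not tell look-alikes from the thing itself.
- r.trace(camera, query): "region" (480x640 bool, what is visible of it) and "xy" ([column, row] in pixels, amid what is visible of it).
The state is a dict: "time": time; "joint_pos": joint angles; "dq": joint speeds; "joint_torque": joint torques, N m; "tool_pos": TCP position; "tcp_rot": TCP orientation; "ft_force": force on the tool from outside, world axes, zero at the start; "ft_torque": the same for the moment, N m; "opening": opening from 0.0 (shut) to 1.0 (fully open); "finger_force": force on a finger pad.
Only numpy, scipy, OpenCV 4.12 (cv2) and the standard library are available. Lean on these libraries where they do the work, as an engineer would, in place of code of your own. Each camera call takes 0.05 s, during which the arm holds its last target. There are 200 camera calls.

## Working session

There is one attempt and no reset: what is moved stays moved. The work goes in short steps, Python scripts to look and compute and a shell command to move; the robot and the scene stay as the last step left them, time stands still between calls to the robot, and variables do not carry over. Pictures are saved under pics/ and viewed, at most 10 in all, crops included, and the job is handed in when it is done.

```bash
mkdir -p pics
cat > h.py <<'E'
import numpy as np, cv2
from plant import r
def ray(cam,uv):
    c=r.calibration(cam);K=np.array(c["camera_matrix"]);T=np.array(c["camera_from_world"])
    d=np.linalg.inv(K)@[uv[0],uv[1],1.0]; d=np.array([d[0],-d[1],-d[2]])
    R=T[:3,:3];return -R.T@T[:3,3], R.T@d
def atz(cam,uv,z):
    o,d=ray(cam,uv);return (o+d*(z-o[2])/d[2]).round(1)
def pix(cam,p):
    c=r.calibration(cam);K=np.array(c["camera_matrix"]);T=np.array(c["camera_from_world"])
    q=T[:3,:3]@np.array(p,float)+T[:3,3];q=K@[q[0],-q[1],-q[2]];return (q[:2]/q[2]).round(1)
def tri(c1,u1,c2,u2):
    (a,d),(b,e)=ray(c1,u1),ray(c2,u2);d/=np.linalg.norm(d);e/=np.linalg.norm(e)
    s=np.linalg.lstsq(np.c_[d,-e],b-a,rcond=None)[0];p,q=a+s[0]*d,b+s[1]*e
    return ((p+q)/2).round(1),np.linalg.norm(p-q).round(1)
def save(im,n): cv2.imwrite(f"pics/{n}.png",im[...,::-1])
E
python3 - <<'E'
from h import *
im={c:r.snapshot(c) for c in("top","side")}
save(cv2.resize(np.vstack([im["top"],im["side"]]),(450,600*450//450)) if 0 else im["top"],"top1");save(im["side"],"side1")
for c in im:
    print(c,ray(c,(320,240)))
    for q in("red_basket","black_basket","stand","tray"):
        for k in r.trace(c,q)[:4]:
            ys,xs=np.where(k["region"]);print(c,q,round(k["p"],2),np.round(k["xy"]),(xs.min(),xs.max(),ys.min(),ys.max()) if len(xs) else 0)
o=r.get_obs();print(o["time"],o["tool_pos"],o["tcp_rot"],o["opening"])
E
```

```text
top (array([ 387.38266628,  -55.63022802, 1180.66483434]), array([ 0.18452221,  0.02344729, -0.98255438]))
top red_basket 0.89 [234. 295.] (np.int64(212), np.int64(249), np.int64(281), np.int64(311))
top black_basket 0.78 [223. 197.] (np.int64(209), np.int64(241), np.int64(175), np.int64(213))
top black_basket 0.76 [179. 271.] (np.int64(159), np.int64(198), np.int64(256), np.int64(284))
top black_basket 0.72 [247. 238.] (np.int64(230), np.int64(265), np.int64(220), np.int64(253))
top stand 0.61 [254. 271.] (np.int64(219), np.int64(277), np.int64(216), np.int64(312))
top tray 0.9 [472. 264.] (np.int64(437), np.int64(501), np.int64(232), np.int64(296))
top tray 0.75 [373. 260.] (np.int64(330), np.int64(414), np.int64(217), np.int64(301))
side (array([291.66696447, 345.3657647 , 590.73451572]), array([ 0.3999613 , -0.53136579, -0.74681072]))
side red_basket 0.72 [293. 342.] (np.int64(265), np.int64(319), np.int64(271), np.int64(378))
side black_basket 0.85 [232. 277.] (np.int64(210), np.int64(259), np.int64(205), np.int64(310))
side black_basket 0.79 [185. 416.] (np.int64(155), np.int64(218), np.int64(360), np.int64(450))
side black_basket 0.75 [158. 296.] (np.int64(131), np.int64(189), np.int64(235), np.int64(327))
side stand 0.79 [265. 337.] (np.int64(215), np.int64(329), np.int64(227), np.int64(409))
side tray 0.68 [363. 228.] (np.int64(305), np.int64(425), np.int64(184), np.int64(276))
side tray 0.63 [428. 171.] (np.int64(391), np.int64(467), np.int64(146), np.int64(195))
0.5 [ 273.40707135 -561.98796044  253.23928048] [-5.91893145e-05  9.74480503e-01  2.24472143e-01 -4.27034476e-05] 1.0018284111176345
```

View pics/top1.png

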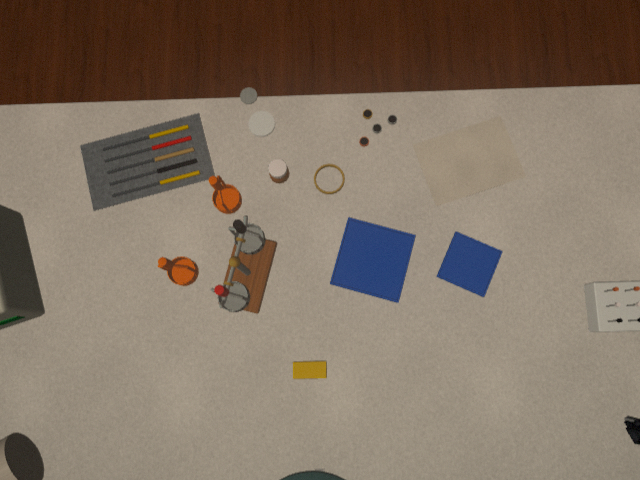

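View pics/side1.png

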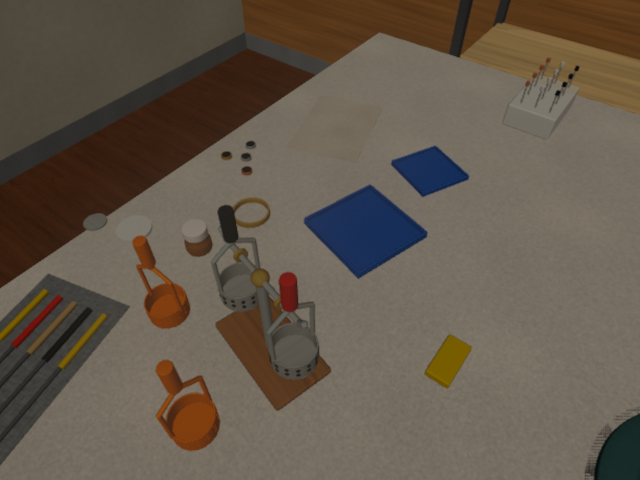

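The top view shows the red-grip basket at (234,295) with its grip at (219,290), and the black-grip basket at (247,238). The two orange look-alikes are at (227,198) and (180,271). Of the two trays, (373,260) is the larger (about 84 px against 64), so that is the one meant. The side view agrees: red grip (289,292), black grip (229,224), large tray (363,228). Next I'll measure and confirm in a crop.

Run:
```python
from h import *
im={c:r.snapshot(c) for c in("top","side")}
B={"top":(205,210,260,320),"side":(200,195,330,400)}
def cen(c,f,box):
    x0,y0,x1,y1=box;a=im[c][y0:y1,x0:x1].astype(int);m=f(a).astype(np.uint8)
    n,l,s,ce=cv2.connectedComponentsWithStats(m);i=1+np.argmax(s[1:,4]);print(c,s[i]+[x0,y0,0,0,0]);
    return ce[i]+[x0,y0],(l==i)
red=lambda a:(a[...,0]>110)&(a[...,1]<50)&(a[...,2]<60)
blk=lambda a:a.max(-1)<45
rt,_=cen("top",red,(205,275,235,305));rs,_=cen("side",red,(270,265,310,320))
bt,_=cen("top",blk,(228,212,250,240));bs,_=cen("side",blk,(210,200,245,250))
print("px",rt,rs,bt,bs)
P,e=tri("top",rt,"side",rs);print("red grip mid",P,e);Q,e2=tri("top",bt,"side",bs);print("black grip",Q,e2)
d=(P-Q)[:2];print("dist",np.linalg.norm(d),"bar az deg",np.degrees(np.arctan2(d[1],d[0])))
for c,p in(("top",(373,260)),("top",(470,264)),("side",(363,228)),("side",(428,171))):
    k=min(r.trace(c,"tray"),key=lambda k:np.hypot(*(np.array(k["xy"])-p)))
    cn=max(cv2.findContours(k["region"].astype(np.uint8),0,2)[0],key=cv2.contourArea)
    b=cv2.boxPoints(cv2.minAreaRect(cn)) if c=="top" else cv2.approxPolyDP(cn,12,True)[:,0]
    w=np.array([atz(c,u,14)[:2] for u in b]);print(c,p,w.mean(0).round(1),[np.linalg.norm(w[i]-w[i-1]).round() for i in range(len(w))],np.degrees(np.arctan2(*(w[1]-w[0])[::-1])).round(1))
a=cv2.resize(im["top"][205:325,190:290],(400,480),interpolation=3);b=cv2.resize(im["side"][195:395,200:333],(319,480),interpolation=3)
save(np.hstack([a,b]),"crop1")
# bar/post top: wooden ball
```

```text
top [215 286   9   9  64]
side [280 273  16  14 167]
top [241 231   2   2   2]
side [218 206  20  37 509]
px [219.046875 289.65625 ] [287.22754491 279.38922156] [241.5 231.5] [227.84479371 223.61493124]
red grip mid [483.2 144.9 223.7] 0.9
black grip [593.5 112.3 204.6] 8.5
dist 115.0167379123578 bar az deg 163.53455636672237
top (373, 260) [ 565.1 -139.2] [np.float64(151.0), np.float64(158.0), np.float64(155.0), np.float64(156.0)] -16.2
top (470, 264) [ 548.7 -341.8] [np.float64(106.0), np.float64(108.0), np.float64(108.0), np.float64(107.0)] -24.9
side (363, 228) [ 560.  -135.4] [np.float64(155.0), np.float64(151.0), np.float64(153.0), np.float64(148.0)] 74.0
side (428, 171) [ 544.2 -335.7] [np.float64(102.0), np.float64(106.0), np.float64(106.0), np.float64(109.0)] 63.5
```

View pics/crop1.png

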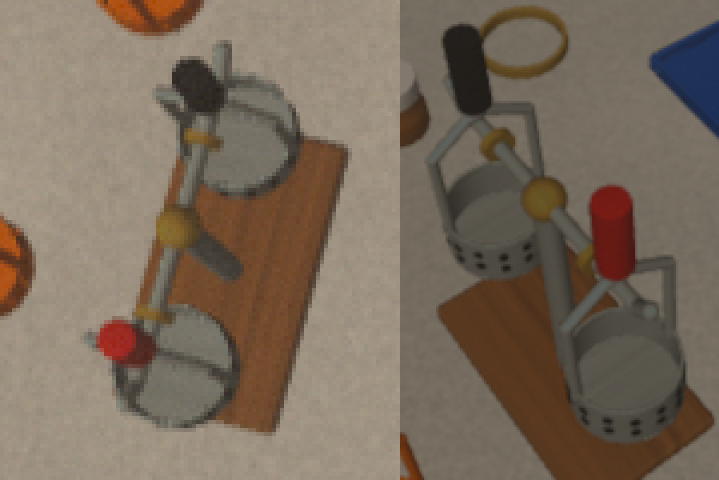

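The crop confirms the red-grip basket is at the near (lower) end of the stand, with nothing else red nearby. The red grip's top is at about (219,290) in the top view. In the side view the grip spans rows 273 to 312 at column 288.

Run:
```python
from h import *
f=lambda n,a,b:print(n,*tri("top",a,"side",b))
print("red top disk@227",atz("top",(219.5,290),227),"black@227",atz("top",(237,223.5),227))
f("red top",(219.5,290),(287.3,276)); f("black top",(237,223),(226.5,209)); f("ball",(234.5,262),(259.7,278.5))
a,b=atz("top",(240.8,232.5),165),atz("top",(223.75,300),165);print("bar",a,b,np.degrees(np.arctan2(*(b-a)[1::-1])))
for p in((483,145,227),(483,145,180)):print(p,pix("top",p),pix("side",p))
R=cv2.Rodrigues  # tool axes
from scipy.spatial.transform import Rotation as Ro
o=r.get_obs();M=Ro.from_quat(np.roll(o["tcp_rot"],-1)).as_matrix();print(M.round(3))
print("tool shift to above grip", M.T@(np.array([484,145,290])-o["tool_pos"]))
```

```text
red top disk@227 [482.6 143.7 227. ] black@227 [600.1 113.9 227. ]
red top [482.8 143.7 227.8] 0.7
black top [599.5 112.8 226.5] 4.0
ball [540.7 129.5 162.6] 0.3
bar [596.4 117.6 165. ] [470.1 148.5 165. ] 166.25231705571719
(483, 145, 227) [218.7 289.8] [286.7 277.4]
(483, 145, 180) [224.1 292.2] [289.1 304.5]
[[ 0.899  0.437 -0.   ]
 [ 0.437 -0.899  0.   ]
 [-0.    -0.    -1.   ]]
tool shift to above grip [ 498.68271427 -543.62869521  -36.68983527]
```

```bash
python3 -m jog '{"gripper":[0.085,0.085,0.085,0.085,0.085,0.085,0.085,0.085,0.085,0.085],"travel":[[0,0,-0.037],[0.0262,-0.0286,0],[0.0262,-0.0286,0],[0.0262,-0.0286,0],[0.0262,-0.0286,0],[0.0262,-0.0286,0],[0.0262,-0.0286,0],[0.0262,-0.0286,0],[0.0262,-0.0286,0],[0.0262,-0.0286,0]],"twist":[0,0,0,0,0,0,0,0,0,0]}' 40
python3 -m jog '{"gripper":[0.085,0.085,0.085,0.085,0.085,0.085,0.085,0.085,0.085,0.085],"travel":[[0.0262,-0.0286,0],[0.0262,-0.0286,0],[0.0262,-0.0286,0],[0.0262,-0.0286,0],[0.0262,-0.0286,0],[0.0262,-0.0286,0],[0.0262,-0.0286,0],[0.0262,-0.0286,0],[0.0262,-0.0286,0],[0.0262,-0.0286,0]],"twist":[0,0,0,0,0,0,0,0,0,0]}'
python3 -m jog '{"gripper":[0.085,0.085,0.085,0.085,0.085,0.085,0.085,0.085],"travel":[[0,0,0],[0,0,0],[0,0,0],[0,0,0],[0,0,0],[0,0,0],[0,0,0],[0,0,0]],"twist":[-7.1,-7.1,-7.1,-7.1,-7.1,-7.1,-7.1,0]}'
cat >> h.py <<'E'
from scipy.spatial.transform import Rotation as Ro
def shift(p):
    o=r.get_obs();M=Ro.from_quat(np.roll(o["tcp_rot"],-1)).as_matrix()
    print("t",round(o["time"],2),"tcp",np.round(o["tool_pos"],1),"xaz",np.degrees(np.arctan2(M[1,0],M[0,0])).round(1),"z",M[:,2].round(3),"shift",(M.T@(np.array(p)-o["tool_pos"])).round(1),"F",np.round(o["ft_force"],1),"open",round(o["opening"],3),"ff",np.round(o["finger_force"],1))
E
python3 -c "
from h import *
shift([483,144.5,207])"
```

```text
time: 1.63
tool_pos: [372.9, -225.6, 290.5]
tcp_rot: [0.0, 0.974, 0.224, 0.0]
ft_force: [1.4, -0.9, 0.4]
opening: 0.998
finger_force: 0.0
time: 2.47
tool_pos: [483.5, 146.3, 290.5]
tcp_rot: [0.0, 0.975, 0.224, 0.0]
ft_force: [1.0, -1.4, 0.3]
opening: 0.998
finger_force: 0.0
time: 3.13
tool_pos: [483.4, 144.3, 290.3]
tcp_rot: [-0.0, 0.788, 0.616, 0.0]
ft_force: [0.2, 1.0, 0.1]
opening: 0.996
finger_force: 0.0
t 3.13 tcp [483.4 144.3 290.3] xaz 76.0 z [-0.  0. -1.] shift [ 0.1 -0.4 83.3] F [0.2 1.  0.1] open 0.996 ff 0.0
```

```bash
python3 -m jog '{"gripper":[0.085,0.085,0.085,0.085,0.085],"travel":[[0,0,0.021],[0,0,0.021],[0,0,0.021],[0,0,0.02],[0,0,0]],"twist":[0,0,0,0,0]}'
python3 -c "
from h import *
shift([483,144.5,207]);a=r.snapshot('side')[180:400,180:400];b=r.snapshot('top')[200:320,180:300]
save(np.hstack([cv2.resize(a,(400,400)),cv2.resize(b,(400,400))]),'desc')"
```

```text
time: 3.55
tool_pos: [481.9, 143.7, 204.3]
tcp_rot: [-0.001, 0.791, 0.611, -0.002]
ft_force: [-0.7, -0.4, -0.5]
opening: 0.995
finger_force: 0.0
t 3.55 tcp [481.9 143.7 204.3] xaz 75.4 z [-0.004 -0.001 -1.   ] shift [ 1.   0.9 -2.7] F [-0.7 -0.4 -0.5] open 0.995 ff 0.0
```

View pics/desc.png

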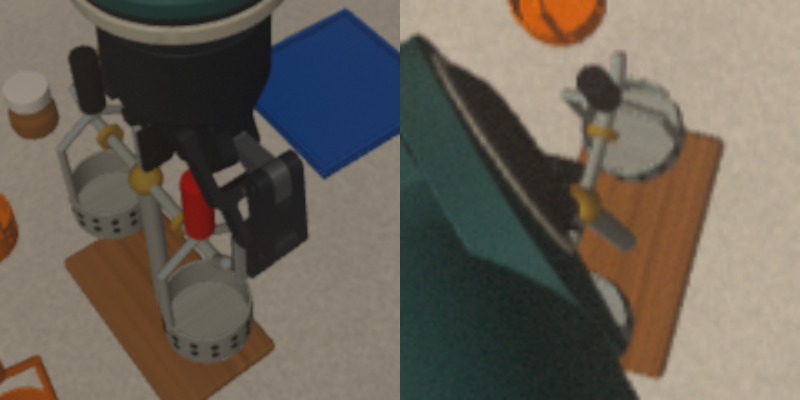

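The crop shows the red grip standing between the open fingers, at about (197,205), and the black basket undisturbed. Closing now.

```bash
python3 -m jog '{"gripper":[0.04,0.03,0.01,0.01,0.01,0.01,0.01,0.01,0.01,0.01],"travel":[[0,0,0],[0,0,0],[0,0,0],[0,0,0],[0,0,0],[0,0,0],[0,0,0],[0,0,0],[0,0,0],[0,0,0]],"twist":[0,0,0,0,0,0,0,0,0,0]}' 60
python3 -c "
from h import *
shift([483,144.5,242])"
```

```text
time: 4.48
tool_pos: [483.5, 144.4, 207.4]
tcp_rot: [0.0, 0.79, 0.613, 0.0]
ft_force: [0.1, -1.0, 4.6]
opening: 0.197
finger_force: 58.3
t 4.48 tcp [483.5 144.4 207.4] xaz 75.6 z [ 0.  0. -1.] shift [ -0.1  -0.5 -34.6] F [ 0.1 -1.   4.6] open 0.197 ff 58.3
```

```bash
python3 -m jog '{"gripper":[0.01,0.01,0.01,0.01,0.01,0.01,0.01,0.01],"travel":[[0,0,-0.005],[0,0,-0.006],[0,0,-0.006],[0,0,-0.006],[0,0,-0.006],[0,0,-0.006],[0,0,0],[0,0,0]],"twist":[0,0,0,0,0,0,0,0]}'
python3 -c "
from h import *
shift([483,144.5,242]);a=r.snapshot('side')[150:400,180:430]
save(cv2.resize(a,(600,600)),'lift')"
```

```text
time: 5.15
tool_pos: [483.4, 144.4, 242.6]
tcp_rot: [0.0, 0.79, 0.613, 0.0]
ft_force: [0.2, 0.7, -1.4]
opening: 0.194
finger_force: 58.5
t 5.15 tcp [483.4 144.4 242.6] xaz 75.6 z [ 0.001 -0.    -1.   ] shift [-0.  -0.4  0.6] F [ 0.2  0.7 -1.4] open 0.194 ff 58.5
```

View pics/lift.png

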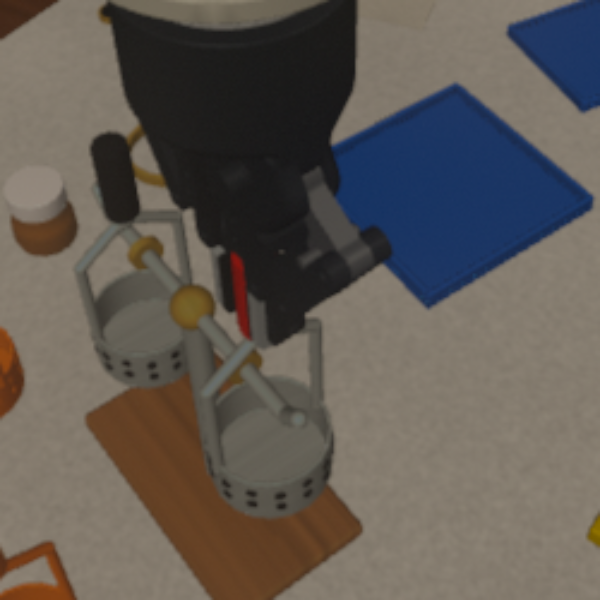

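The basket is free of the hook and hanging upright, with its cup at (268,450) in the crop and still below the bar. Next: outward along -y.

```bash
python3 -m jog '{"gripper":[0.01,0.01,0.01,0.01,0.01,0.01,0.01,0.01],"travel":[[0,-0.006,0],[0,-0.012,0],[0,-0.015,0],[0,-0.015,0],[0,-0.015,0],[0,-0.012,0],[0,-0.005,0],[0,0,0]],"twist":[0,0,0,0,0,0,0,0]}'
python3 -c "
from h import *
shift([405,0,242])"
```

```text
time: 5.87
tool_pos: [404.8, 164.5, 242.4]
tcp_rot: [0.0, 0.79, 0.614, -0.0]
ft_force: [0.4, -0.7, -0.3]
opening: 0.194
finger_force: 58.6
t 5.87 tcp [404.8 164.5 242.4] xaz 75.7 z [ 0.    -0.001 -1.   ] shift [-159.4   40.8    0.5] F [ 0.4 -0.7 -0.3] open 0.194 ff 58.6
```

```bash
python3 -m jog '{"gripper":[0.01,0.01,0.01,0.01,0.01,0.01,0.01,0.01],"travel":[[-0.010,0.0025,0],[-0.020,0.005,0],[-0.026,0.0066,0],[-0.026,0.0066,0],[-0.026,0.0066,0],[-0.026,0.0066,0],[-0.02,0.006,0],[-0.005,0.001,0]],"twist":[0,0,0,0,0,0,0,0]}'
python3 -m jog '{"gripper":[0.01,0.01,0.01,0.01,0.01,0.01,0.01,0.01,0.01,0.01],"travel":[[-0.006,0.012,0],[-0.012,0.0236,0],[-0.012,0.0236,0],[-0.012,0.0236,0],[-0.012,0.0236,0],[-0.012,0.0236,0],[-0.012,0.0236,0],[-0.012,0.0236,0],[-0.006,0.012,0],[0,0,0]],"twist":[0,0,0,0,0,0,0,0,0,0]}'
python3 -c "
from h import *
shift([562.5,-137.3,200]);a=r.snapshot('side')[100:350,200:533];b=r.snapshot('top')[180:320,310:450]
save(np.hstack([cv2.resize(a,(533,400)),cv2.resize(b,(260,400))]),'over')"
```

```text
time: 6.53
tool_pos: [406.4, -3.3, 242.2]
tcp_rot: [0.0, 0.791, 0.612, -0.0]
ft_force: [0.7, -1.2, -1.0]
opening: 0.199
finger_force: 58.6
time: 7.37
tool_pos: [567.8, -141.8, 241.2]
tcp_rot: [-0.0, 0.791, 0.612, 0.0]
ft_force: [-0.7, -0.4, -1.8]
opening: 0.192
finger_force: 58.8
t 7.37 tcp [ 567.8 -141.8  241.2] xaz 75.5 z [-0.     0.001 -1.   ] shift [ 3.  -6.3 41.2] F [-0.7 -0.4 -1.8] open 0.192 ff 58.8
```

View pics/over.png

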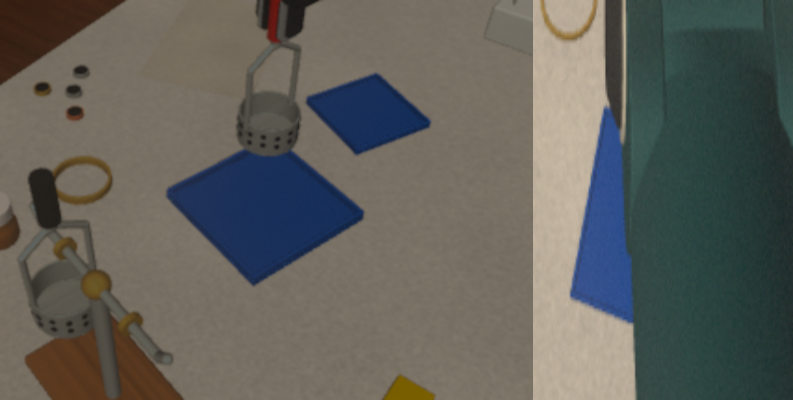

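The basket hangs upright over the tray (cup at (268,125), black basket still on its hook). The floor should be reached at a TCP height of about 144; lowering to just above it.

```bash
python3 -m jog '{"gripper":[0.01,0.01,0.01,0.01,0.01,0.01,0.01,0.01,0.01],"travel":[[0.001,-0.002,0.008],[0.001,-0.002,0.015],[0.001,-0.002,0.02],[0,0,0.02],[0,0,0.014],[0,0,0.007],[0,0,0.004],[0,0,0],[0,0,0]],"twist":[0,0,0,0,0,0,0,0,0]}'
python3 -m jog '{"gripper":[0.01,0.01,0.01,0.01,0.01,0.01],"travel":[[0,0,0.0015],[0,0,0.0015],[0,0,0.0015],[0,0,0.0015],[0,0,0],[0,0,0]],"twist":[0,0,0,0,0,0]}'
```

```text
time: 8.22
tool_pos: [560.7, -135.3, 154.9]
tcp_rot: [0.0, 0.79, 0.613, 0.0]
ft_force: [-0.3, 0.2, -0.6]
opening: 0.194
finger_force: 58.8
time: 8.72
tool_pos: [560.4, -135.5, 148.2]
tcp_rot: [-0.0, 0.79, 0.613, -0.0]
ft_force: [0.2, -0.1, -1.3]
opening: 0.195
finger_force: 58.8
```

```bash
python3 -m jog '{"gripper":[0.01,0.01,0.01,0.01,0.01],"travel":[[0,0,0.001],[0,0,0.001],[0,0,0.001],[0,0,0],[0,0,0]],"twist":[0,0,0,0,0]}'
python3 -m jog '{"gripper":[0.01,0.01,0.01],"travel":[[0,0,0.001],[0,0,0],[0,0,0]],"twist":[0,0,0]}'
```

```text
time: 9.13
tool_pos: [560.4, -135.4, 145.2]
tcp_rot: [-0.0, 0.79, 0.613, -0.0]
ft_force: [-0.1, -0.1, -1.7]
opening: 0.197
finger_force: 59.1
time: 9.38
tool_pos: [560.8, -135.5, 145.1]
tcp_rot: [0.0, 0.79, 0.613, 0.0]
ft_force: [-3.9, 1.6, 10.5]
opening: 0.194
finger_force: 60.2
```

Contact at the expected height (10 N). Releasing.

```bash
python3 -m jog '{"gripper":[0.01,0.02,0.024,0.03,0.04,0.055,0.07,0.07,0.07],"travel":[[0,0,-0.0005],[0,0,0],[0,0,0],[0,0,0],[0,0,0],[0,0,0],[0,0,0],[0,0,0],[0,0,0]],"twist":[0,0,0,0,0,0,0,0,0]}' 20
python3 -c "
from h import *
shift([562.5,-137.3,250]);a=r.snapshot('side')[100:350,200:533]
save(cv2.resize(a,(533,400)),'rel')"
```

```text
time: 10.13
tool_pos: [560.4, -135.4, 144.7]
tcp_rot: [-0.0, 0.79, 0.613, -0.0]
ft_force: [-0.6, 1.2, -0.4]
opening: 0.823
finger_force: 0.0
t 10.13 tcp [ 560.4 -135.4  144.7] xaz 75.6 z [-0.  0. -1.] shift [  -1.3    2.5 -105.3] F [-0.6  1.2 -0.4] open 0.823 ff 0.0
```

View pics/rel.png

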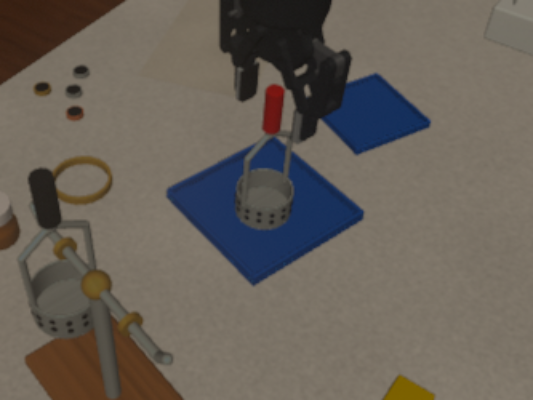

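The basket stands upright in the middle of the large tray (cup at (264,200)) and the fingers are clear of the grip. Retreating straight up.

```bash
python3 -m jog '{"gripper":[0.07,0.07,0.07,0.07,0.07,0.07,0.07,0.07,0.07,0.07],"travel":[[0,0,-0.008],[0,0,-0.015],[0,0,-0.02],[0,0,-0.025],[0,0,-0.025],[0,0,-0.025],[0,0,-0.02],[0,0,-0.01],[0,0,0],[0,0,0]],"twist":[0,0,0,0,0,0,0,0,0,0]}'
python3 -c "
from h import *
shift([562.5,-137.3,250]);a=r.snapshot('side')[100:400,180:580]
save(cv2.resize(a,(533,400)),'fin')"
```

```text
time: 11.02
tool_pos: [560.3, -135.5, 292.6]
tcp_rot: [0.0, 0.79, 0.613, -0.0]
ft_force: [-0.3, -0.0, -0.1]
opening: 0.819
finger_force: 0.0
t 11.02 tcp [ 560.3 -135.5  292.6] xaz 75.6 z [ 0. -0. -1.] shift [-1.2  2.6 42.6] F [-0.3 -0.  -0.1] open 0.819 ff 0.0
```

View pics/fin.png

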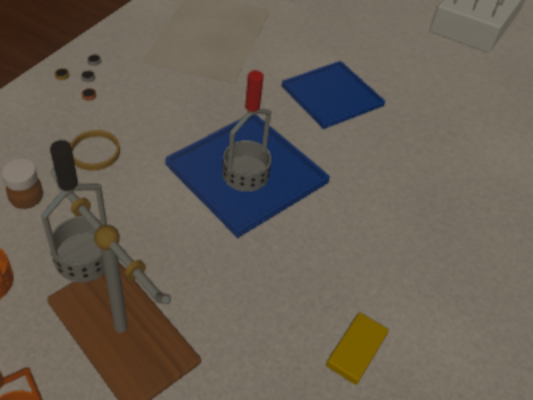

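The final view shows the red basket standing upright in the tray at (247,165), the black one still hanging at (80,245), and the arm clear of both.

```bash
python3 -c "
from h import *
print(r.job_done())"
```

```text
the job is handed in; nothing more can be done
None
```

The red-grip basket stands upright in the larger blue tray, the black-grip basket still hangs on its hook, and I handed the job in at about 11 s with the arm clear of everything; no verdict was returned.

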